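# Load the label roll and snap its retaining cap home

## Robot

A 7-joint arm with a two-finger parallel gripper is mounted at the origin on the work surface. World frame = base frame: x ahead of the robot, y to its left, z up, the work surface at z = 0. Lengths are in m, angles in rad, forces in N, time in s.
With the tool pointing down it reaches from about 0.35 to 0.9 m from the base axis. Payload 8.1 kg.
Tool frame: the origin (TCP) lies midway between the tips of the shut fingers; the grasp point (between the pads) lies 19 mm behind it; z points along the fingers, y is the line along which they close (so a half turn about z gives the same grasp; the last joint's range is limited). The gripper opens to 92 mm and grips with 3 to 60 N. Pads are 19 mm wide; open, the fingers measure 130 mm over their backs; the gripper's body (75 mm by 190 mm) begins 47 mm behind the grasp point.
Start: joints at [1.018, 0.434, 0.025, 1.573, -0.012, 1.134, -0.075], TCP at [0.272, -0.563, 0.227] pointing down, gripper open.
Joint ranges: [-2.62, 2.62], [-0.44, 2.09], [-1.27, 1.32], [0.08, 2.57], [-1.32, 4.46], [0.12, 2], [-2.74, 2.74]. Speed limits (rad/s): [2.22, 2.22, 3.01, 3.01, 3.14, 3.14, 3.14].

## Interface

Orientations are given as a unit quaternion [x, y, z, w].
In Python, from station import * gives the robot as it stands. Calls block until the motion is done:
- move_to(position, orientation): joint-space move of the TCP to a pose.
- servo_line(position, orientation=None, feed=0.15): straight line of the TCP; orientation=None keeps the orientation; feed is the mean speed in m/s.
- set_joints(angles): joint-space move.
- gripper_to(opening): finger opening in m; the grip force is fixed at half the most; returns when the fingers have stopped.
- sleep(seconds).
- inverse_kinematics(position, orientation): joint angles nearest the present ones, or None.
- observe(): the state.
- capture(name): name is "scene" or "side" or "wrist"; returns (picture, depth): 400x640x3 uint8, blue, green, red; 400x640 float32, m along the optical axis (not along the pixel's ray), 0 where there is no reading.
- calibration(name): a dict with "fovy" (degrees; the focal length in pixels is half the picture's height over the tangent of half this angle, whatever the lens; pixels are square), "cx", "cy" (the principal point, pixels), "origin" and "attitude" of the camera in the world. Camera axes: x right, y down, z forward; pixel columns grow to the right and rows downward; lengths in m; the calibration is good to about 2 mm. A picture is of the moment at which its call begins: read the wrist's pose just before it. calibration takes no time and is no camera call; for the wrist camera it gives the pose at the moment of the call.
A pose or a line that the arm cannot do raises IKError and nothing moves.
- job_done(): hands the job in; it is judged then, once.
The state is a dict: "time_s": time; "joints": joint angles; "qd": joint speeds; "joint_torque": joint torques, N m; "eef_pos": TCP position; "orientation": TCP orientation; "contact_force": force on the tool from outside, world axes, zero at the start; "moment": the same for the moment, N m; "opening": finger opening in m; "finger_force": force on a finger pad.
Only numpy, scipy, OpenCV 4.12 (cv2) and the standard library are available. Lean on these libraries where they do the work, as an engineer would, in place of code of your own. Each camera call takes 0.05 s, during which the arm holds its last target. There are 200 camera calls.

## Task

At this shop counter, load the label holder: slide the label roll (the short one with the wide hole) over the upright spindle until it lies on the base plate, then press the snap cap squarely onto the stud at the top until it clicks, and do not stop at the click: push on until the cap sits fully home on the shoulder. Finish holding the cap there, fingers still on it and still pressing it firmly down; do not let go. Leave the till roll and the noodle cup where they are.

Things in the scene. Friction and masses are not known exactly. Their poses are not given: they have to be found in the camera images.
- holder: Label-roll holder, fixed: square dark steel base plate 120 x 120 x 12 mm; in its middle an upright aluminium spindle 29 mm in diameter, from the plate up to a flat shoulder 56 mm above the counter, and on that a steel stud (top at 79 mm). Origin: centre of the plate's underside, on the counter; z up along the spindle.
- seat: The spindle's flat shoulder, 26 mm across, on which the cap's underside must rest. Origin: centre of its upper face, 56 mm above the counter; z up. Here the stud begins: 16 mm in diameter, 23 mm tall, the last 6 mm tapering to 8 mm. Four spring-loaded balls stand 4 mm out of its sides (24 mm across), centred 11.5 mm above the shoulder.
- stud_tip (a point): Top of the stud, on its axis. A cap set on the stud stops on the balls, its underside about 16 mm above the shoulder. Pushing it on takes a peak of about 7 to 13 N; then its lip passes the balls, the resistance drops sharply (the click), and the cap runs on until its underside meets the shoulder hard. The balls then keep it on.
- roll: Label roll: white paper on a cardboard core, 64 mm outside diameter, hole 36 mm in diameter right through, 40 mm tall, about 100 g, standing on end. Origin: centre of its underside; z up along the hole. On the holder it lies on the base plate (its underside 12 mm, its top 52 mm above the counter).
- cap: Plain black plastic snap cap, standing open side down on the counter: round flange 47 mm in diameter, 6 mm thick, above it a barrel 32 mm in diameter to grip; overall 36 mm tall, about 40 g. From below: a hole 18 mm in diameter through the flange (the snap lip), then 26 mm wide inside, closed 25 mm up. Origin: centre of its underside; z up.
- till_roll: Bystander: till roll, white paper, 56 mm outside diameter, 57 mm tall, with a narrow hole of 13 mm that does not fit the spindle; about 110 g. Origin: centre of its underside.
- noodle_cup: Bystander: closed red noodle cup with a white lid, 72 mm in diameter at the foot, 100 mm at the top, 94 mm tall, about 120 g. Origin: centre of its underside.
Not all that is in view belongs to the job. Leave any pink or yellow look-alike of the roll alone. Several things look just like the cap: the one meant starts farthest from the robot's base.

How it is judged:
By the outcome, as a careful person would: the job done as asked, in the order asked, and still so for the second after the job is handed in, while the arm keeps its last pose, push and grip.
It also fails if it takes over 64 s, if anything falls off the work surface, if the arm or the gripper's body presses on something with over 40 N, if the wrist force passes 120 N, or if a joint passes its speed limit or range.

## Working session

There is one attempt and no reset: what is moved stays moved. The work goes in short steps, each a Python script; the robot and the scene stay as the last script left them, time stands still between calls to the robot, and variables do not carry over. Pictures are saved under pics/ and viewed, at most 10 in all, crops included, and the job is handed in when it is done.

```bash
mkdir -p pics; cat > h.py <<'E'
from station import *
import numpy as np, cv2
from scipy.spatial.transform import Rotation as R
def cam(n):
    c=calibration(n); im,d=capture(n); c=dict(c); c['f']=200/np.tan(np.radians(c['fovy'])/2)
    a=np.array(c['attitude']); c['R']=R.from_quat(a).as_matrix() if a.size==4 else a.reshape(3,3)
    c['o']=np.array(c['origin']); return im,d,c
def ray(c,u,v):
    r=c['R']@np.array([(u-c['cx'])/c['f'],(v-c['cy'])/c['f'],1]); return c['o'],r
def onz(c,u,v,z):
    o,r=ray(c,u,v); return o+r*(z-o[2])/r[2]
def pts(c,d):
    v,u=np.mgrid[:400,:640]; p=np.stack([(u-c['cx'])/c['f']*d,(v-c['cy'])/c['f']*d,d],-1)
    return p@c['R'].T+c['o']
E
python3 - <<'E'
from h import *
for n in("scene","side","wrist"):
    im,d,c=cam(n); cv2.imwrite(f'pics/{n}0.png',im); print(n,calibration(n)); np.savez(f'{n}0.npz',im=im,d=d,**{k:c[k] for k in('R','o','f','cx','cy')})
s=observe();print(s)
E
```

```text
scene {'fovy': 53.21117897238528, 'cx': 321.9213684595073, 'cy': 206.04050428486792, 'origin': array([ 0.99143212, -0.27452811,  0.55343238]), 'attitude': array([ 0.77040512,  0.47798232, -0.21528392, -0.36285216])}
side {'fovy': 52.785874198014625, 'cx': 310.15773219007247, 'cy': 202.84906649153004, 'origin': array([ 0.19827092, -0.48101216,  0.64010578]), 'attitude': array([ 0.8906058 , -0.23936745,  0.09593469, -0.37459455])}
wrist {'fovy': 70.26666615442171, 'cx': 319.1602312252259, 'cy': 199.3734162494116, 'origin': array([ 0.34617452, -0.52700932,  0.3839066 ]), 'attitude': array([ 0.83736148, -0.52531254, -0.08094558,  0.12775093])}
{'time_s': 0.15, 'joints': array([ 1.01842523,  0.43506801,  0.02494949,  1.5738414 , -0.01159006,
        1.13402028, -0.07513821]), 'qd': array([-5.17015926e-05, -6.28832260e-04,  9.74713744e-04, -1.49018616e-03,
        5.62083430e-04, -2.88387618e-05,  1.29646695e-04]), 'joint_torque': array([ 1.82688545e-03, -6.68264294e+01,  9.85861346e-01, -3.14696181e+01,
       -6.04656315e-02,  3.92899825e-02,  1.70236876e-04]), 'eef_pos': array([ 0.27153074, -0.56251998,  0.22613988]), 'orientation': array([ 9.74828361e-01,  2.22955851e-01, -1.85000206e-04, -5.66738470e-04]), 'contact_force': array([-0.05490341,  0.16340084,  0.05480221]), 'moment': array([-0.02062609,  0.04988376,  0.03176688]), 'finger_force': 0.0, 'opening': 0.09182515625742413}
```

View pics/scene0.png

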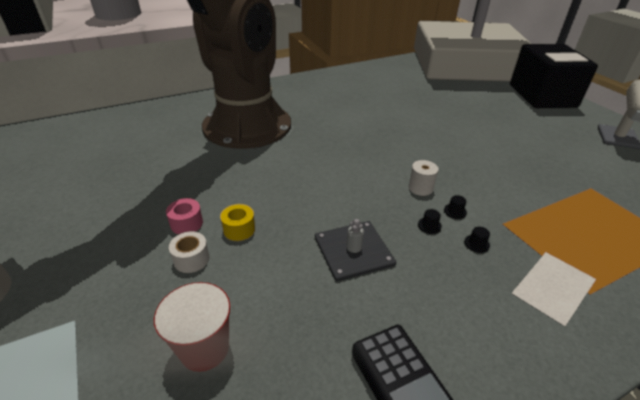

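View pics/side0.png

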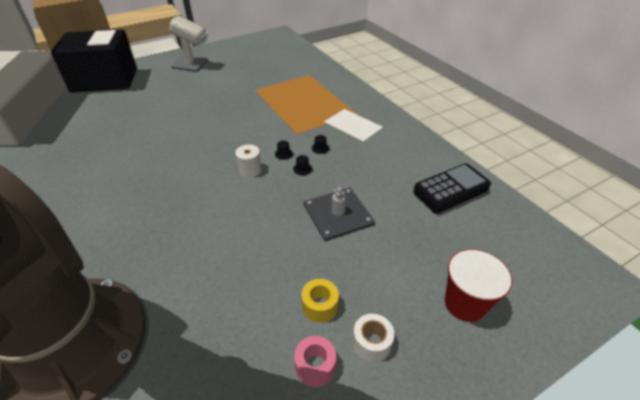

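Scene view: the white wide-hole roll is at (189,252). Its look-alikes are pink (185,216), yellow (238,222) and the till roll (423,178). The holder is at (355,248) and the cap candidates are at (431,221), (456,207) and (480,239). Side view: roll (374,337), holder (339,212), caps (284,150), (320,144), (302,165).

```bash
cat > m.py <<'E'
from h import *
def ld(n):
    q=np.load(n+'0.npz'); return q['im'],q['d'],{k:q[k] for k in('R','o','f','cx','cy')}
def tri(c1,p1,c2,p2):
    o1,r1=ray(c1,*p1);o2,r2=ray(c2,*p2);A=np.stack([r1,-r2],1);t=np.linalg.lstsq(A,o2-o1,rcond=None)[0]
    a,b=o1+t[0]*r1,o2+t[1]*r2; return (a+b)/2,np.linalg.norm(a-b)
if __name__=='__main__':
    S=ld('scene');D=ld('side')
    P={}
    for nm,(im,d,c) in dict(scene=S,side=D).items():
        p=pts(c,d); P[nm]=p
        for k,(u,v) in dict(scene=dict(roll=(189,252),capA=(431,221),capB=(456,207),capC=(480,239),holder=(355,245),till=(423,178),cup=(195,310)),
            side=dict(roll=(374,337),capX=(284,150),capY=(320,144),capZ=(302,165),holder=(339,212),till=(248,160),cup=(478,275)))[nm].items():
            w=55 if k=='cup' else 24 if k in('roll','till') else 12 if k[:3]=='cap' else 45
            sl=(slice(max(0,v-w),v+w),slice(u-w,u+w)); q=p[sl].reshape(-1,3); ok=d[sl].ravel()>0; q=q[ok]
            g=q[q[:,2]>.006]; top=np.percentile(g[:,2],96); t=g[g[:,2]>top-.006]
            r=cv2.minEnclosingCircle(t[:,:2].astype(np.float32))
            print(nm,k,'n',len(g),'top %.4f'%top,'ctr',np.round(r[0],4),'rad %.4f'%r[1],'floor %.4f'%np.median(q[abs(q[:,2])<.006][:,2]) )
            if k[:3]=='cap':print('   base dist %.3f'%np.hypot(*r[0]))
E
python3 m.py
python3 - <<'E'
import cv2,numpy as np
a=cv2.imread('pics/scene0.png');b=cv2.imread('pics/side0.png')
z=lambda i,u,v,w,h:cv2.resize(i[v-h:v+h,u-w:u+w],(400,300),interpolation=2)
cv2.imwrite('pics/crop1.png',np.vstack([np.hstack([z(a,455,215,48,36),z(b,300,150,48,36)]),np.hstack([z(a,200,235,60,45),z(a,355,245,48,36)])]))
E
```

```text
scene roll n 1314 top 0.0415 ctr [ 0.4402 -0.2575] rad 0.0335 floor 0.0002
scene capA n 335 top 0.0365 ctr [0.5614 0.195 ] rad 0.0173 floor 0.0001
   base dist 0.594
scene capB n 308 top 0.0361 ctr [0.5491 0.2724] rad 0.0165 floor 0.0002
   base dist 0.613
scene capC n 375 top 0.0363 ctr [0.6434 0.2457] rad 0.0160 floor 0.0005
   base dist 0.689
scene holder n 3075 top 0.0567 ctr [0.5537 0.0208] rad 0.0144 floor -0.0003
scene till n 756 top 0.0573 ctr [0.4485 0.2613] rad 0.0305 floor -0.0008
scene cup n 5486 top 0.0962 ctr [ 0.6287 -0.2803] rad 0.0511 floor 0.0002
side roll n 1403 top 0.0420 ctr [ 0.4408 -0.2552] rad 0.0330 floor 0.0006
side capX n 228 top 0.0372 ctr [0.5484 0.2763] rad 0.0165 floor 0.0007
   base dist 0.614
side capY n 226 top 0.0375 ctr [0.6424 0.2479] rad 0.0166 floor 0.0007
   base dist 0.689
side capZ n 262 top 0.0376 ctr [0.5599 0.1979] rad 0.0176 floor 0.0008
   base dist 0.594
side holder n 2373 top 0.0572 ctr [0.5523 0.024 ] rad 0.0143 floor 0.0005
side till n 649 top 0.0590 ctr [0.448 0.264] rad 0.0304 floor 0.0005
side cup n 3622 top 0.0965 ctr [ 0.628  -0.2787] rad 0.0510 floor 0.0005
```

View pics/crop1.png

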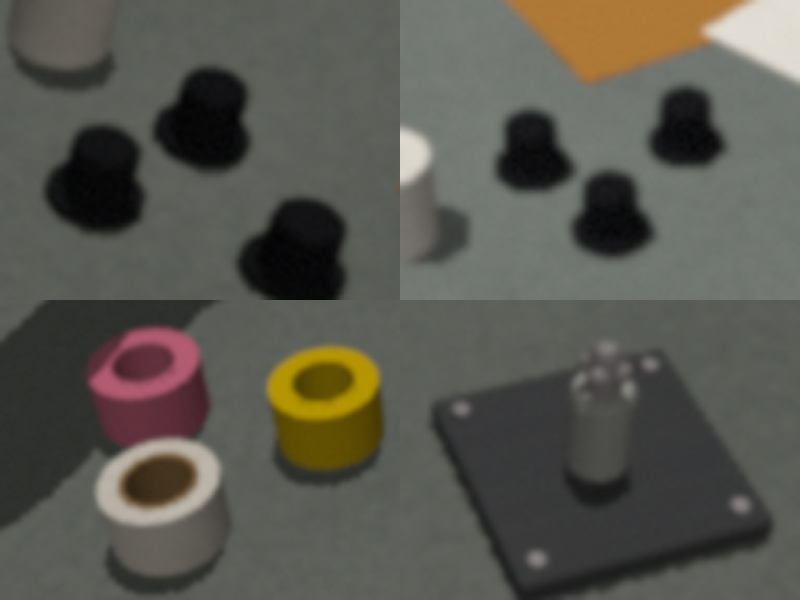

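The crop confirms the roll is white with a wide cardboard hole. The farthest cap is C, at scene (480,239) and side (320,144), 0.689 m from the base against 0.594 and 0.613. I'll move over the holder with two opposite wrist yaws, which cancels the camera bias, and then look over the roll.

```bash
cat >> h.py <<'E'
def q(yaw): return (R.from_euler('z',yaw)*R.from_euler('x',np.pi)).as_quat()
def look(zlo,zhi,near,rad,name=None):
    im,d,c=cam('wrist'); p=pts(c,d); m=(d>0)&(p[...,2]>zlo)&(p[...,2]<zhi)&(np.hypot(p[...,0]-near[0],p[...,1]-near[1])<rad)
    if name: cv2.imwrite(f'pics/{name}.png',im)
    return p[m],p,m,im,c
E
python3 - <<'E'
from h import *
import m as M
im,d,c=M.ld('scene')
print('pink,yellow',onz(c,185,210,.04),onz(c,238,215,.04))
c=calibration('wrist'); a=R.from_quat(c['attitude']).as_matrix();print('cam axis',a[:,2],'xaxis',a[:,0])
s=observe();t=R.from_quat(s['orientation']).as_matrix();print('cam in tool',t.T@(c['origin']-s['eef_pos']),(t.T@a)[:,2])
for k,(x,y,z) in dict(roll=(.4405,-.2565,.013),hold=(.553,.0225,.09),hold2=(.553,.0225,.16),cap=(.643,.247,.008)).items():
    for dg in range(-180,180,30):
        j=inverse_kinematics([x,y,z],q(np.radians(dg)))
        if j is not None: print(k,dg,np.round(j,2))
E
```

```text
pink,yellow [ 0.34470866 -0.23982645  0.04      ] [ 0.40389028 -0.15135044  0.04      ]
cam axis [-0.26977976 -0.12890395 -0.95425503] xaxis [ 0.43498909 -0.90043472 -0.0013431 ]
cam in tool [ 0.08264179  0.00027914 -0.15777608] [-2.98888522e-01 -4.82588065e-05  9.54288033e-01]
roll -180 [ 0.81  0.6  -0.53  2.03  0.5   0.64  1.52]
roll -150 [ 1.15  0.82 -1.07  2.    0.94  0.93  1.66]
roll -120 [-0.3   0.87  1.14  2.12 -1.06  0.92 -2.18]
roll -90 [ 0.19  0.56  0.32  2.08 -0.32  0.55 -2.4 ]
roll -60 [ 0.26  0.55  0.22  2.07 -0.22  0.54 -1.98]
roll -30 [ 0.35  0.54  0.1   2.07 -0.1   0.54 -1.58]
roll 0 [ 0.42  0.54  0.    2.06 -0.    0.54 -1.15]
roll 30 [ 0.49  0.54 -0.09  2.05  0.09  0.55 -0.71]
roll 60 [ 0.56  0.55 -0.18  2.05  0.18  0.56 -0.27]
roll 90 [ 0.63  0.56 -0.27  2.04  0.27  0.57  0.17]
roll 120 [ 0.69  0.57 -0.36  2.04  0.35  0.59  0.61]
roll 150 [ 0.75  0.58 -0.44  2.03  0.42  0.61  1.07]
hold -180 [ 0.36  0.58 -0.71  1.86  0.48  0.88  0.99]
hold -150 [ 0.57  0.73 -1.07  1.84  0.75  1.04  1.29]
hold -120 [ 0.57  0.73 -1.07  1.84  0.75  1.04  1.81]
hold -90 [-0.86  0.75  1.
[... 1014 characters left out ...]
 1.79  0.35  1.    0.06]
hold2 150 [ 0.4   0.5  -0.76  1.79  0.4   1.01  0.54]
cap -180 [ 0.03  0.92 -0.83  1.55  0.76  1.02  0.56]
cap -150 [ 0.14  1.03 -1.08  1.54  0.96  1.17  0.96]
cap -120 [ 0.14  1.03 -1.08  1.54  0.96  1.17  1.48]
cap -90 [ 0.14  1.03 -1.08  1.54  0.96  1.17  2.01]
cap -60 [-1.04  1.07  1.14  1.65 -1.06  1.15 -2.23]
cap -30 [-0.38  0.76 -0.1   1.59  0.09  0.8  -2.61]
cap 0 [-0.27  0.78 -0.28  1.58  0.27  0.83 -2.23]
cap 30 [-0.18  0.8  -0.43  1.57  0.4   0.86 -1.81]
cap 60 [-0.15  0.81 -0.48  1.56  0.45  0.88 -1.32]
cap 90 [-0.13  0.82 -0.53  1.56  0.49  0.89 -0.83]
cap 120 [-0.08  0.84 -0.6   1.56  0.56  0.92 -0.35]
cap 150 [-0.01  0.88 -0.73  1.55  0.67  0.98  0.09]
```

```bash
python3 - <<'E'
from h import *
for i,dg in enumerate((-40,140)):
    move_to([.4405,-.2565,.15],q(np.radians(dg)))
    g,p,mk,im,c=look(.034,.047,(.4405,-.2565),.05,f'roll{i}')
    h=cv2.convexHull(np.argwhere(mk)[:,::-1].astype(np.int32)); e=cv2.fitEllipse(h)
    print(dg,'z',np.median(g[:,2]),'circ',cv2.minEnclosingCircle(g[:,:2].astype(np.float32)),'ell',e,onz(c,*e[0],.04)[:2], observe()['eef_pos'],observe()['time_s'])
E
```

```text
-40 z 0.03985792442042524 circ ((0.44073712825775146, -0.254658579826355), 0.03225870057940483) ell ((318.22198486328125, 197.3958740234375), (62.59649658203125, 64.27623748779297), 88.0571060180664) [ 0.44193127 -0.25579789] [ 0.44038308 -0.25747374  0.15019822] 1.7167
140 z 0.03980509058802373 circ ((0.44145873188972473, -0.2543109655380249), 0.03231696039438248) ell ((320.15472412109375, 193.68450927734375), (63.204219818115234, 64.48458099365234), 92.04483795166016) [ 0.44010467 -0.25331725] [ 0.4404881  -0.25652222  0.14997832] 4.1667
```

View pics/roll1.png

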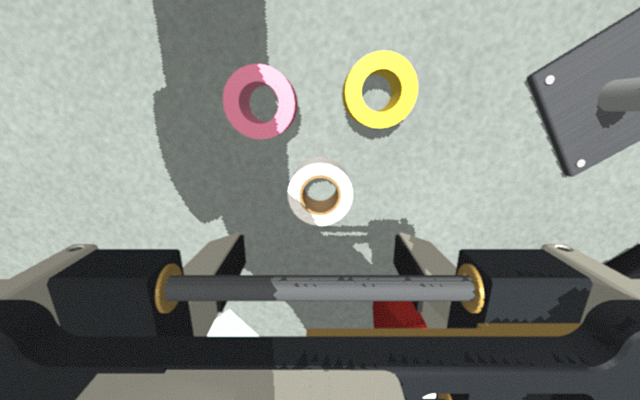

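The label roll's hole is at (320,194) in the wrist view and the roll stands 40 mm high. Both yaws agree to 1 mm: (0.4411, -0.2545). Next I'll measure the holder from close up, then grasp the roll.

```bash
python3 - <<'E'
from h import *
H=(.553,.0225)
for i,dg in enumerate((140,-40)):
    move_to([*H,.20],q(np.radians(dg)))
    g,p,mk,im,c=look(.065,.095,H,.03,f'hold{i}')
    sh=look(.052,.0585,H,.03)[0]
    st=g[g[:,2]>.0765]
    print(dg,'tip',np.percentile(g[:,2],95),st.mean(0),len(st),cv2.minEnclosingCircle(st[:,:2].astype(np.float32)),'shoulder z',np.median(sh[:,2]),cv2.minEnclosingCircle(sh[:,:2].astype(np.float32)))
    pl=look(.008,.016,H,.1)
    mm=pl[2].astype(np.uint8); r=cv2.minAreaRect(pl[0][:,:2].astype(np.float32)); print('plate',r,observe()['eef_pos'],observe()['time_s'])
    np.savez(f'hold{i}.npz',p=p,im=im,R=c['R'],o=c['o'],f=c['f'],cx=c['cx'],cy=c['cy'])
E
```

```text
140 tip 0.0789879139241052 [0.5536143  0.02559766 0.07813276] 91 ((0.5562092065811157, 0.02288159541785717), 0.004231647588312626) shoulder z 0.0554007996670256 ((0.5540851354598999, 0.025348495692014694), 0.014447669498622417)
plate ((0.5540562272071838, 0.025310833007097244), (0.12013273686170578, 0.1198798343539238), 82.71845245361328) [0.55284345 0.02049497 0.19965149] 5.4833
-40 tip 0.07899503867029521 [0.5534782  0.02563707 0.07812425] 86 ((0.5535671710968018, 0.02554277516901493), 0.00598307978361845) shoulder z 0.055368069267716646 ((0.5539379715919495, 0.025401346385478973), 0.014474810101091862)
plate ((0.5540086030960083, 0.02532948926091194), (0.1199890673160553, 0.11982326954603195), 82.79666137695312) [0.55300791 0.02238805 0.20001477] 5.8833
```

View pics/hold0.png

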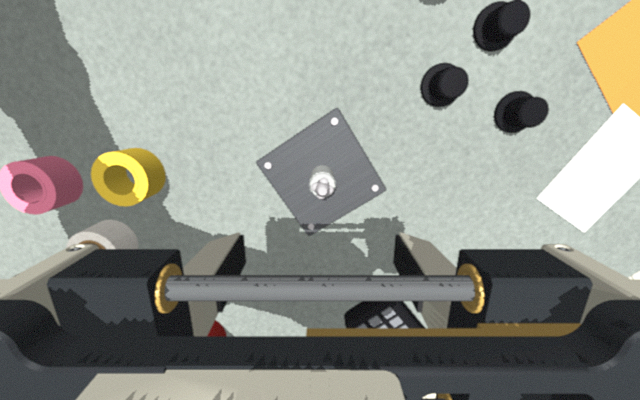

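The spindle is at pixel (322,184) and the plate is intact. Its centre is (0.5540, 0.0253), the shoulder is at 55.4 mm and the tip at 79 mm. The second yaw move returned suspiciously fast, so I'll check the state first.

```bash
python3 - <<'E'
from h import *
for n in('hold0','hold1'):
    a=np.load(n+'.npz'); print(n,a['o'])
s=observe();print(s['eef_pos'],s['joints'],s['qd'].max(),2*np.degrees(np.arctan2(s['orientation'][1],s['orientation'][0])))
move_to([.4411,-.2545,.10],q(np.radians(140))); sleep(.3)
s=observe();print(s['time_s'],s['eef_pos'],s['orientation'],q(np.radians(140)),s['joints'],s['contact_force'])
E
```

```text
hold0 [0.4923223  0.07342246 0.3573026 ]
hold1 [0.49234856 0.07456883 0.35773167]
[0.55300791 0.02238805 0.20001477] [ 0.32976066  0.42137796 -0.63629451  1.74570848  0.28122351  1.06696684
  0.47051048] 0.00023490943603416664 139.99034584340507
7.3833 [ 0.4417509  -0.25380574  0.10021925] [3.41315402e-01 9.39948792e-01 5.70651132e-05 2.47307536e-04] [3.42020143e-01 9.39692621e-01 5.75395780e-17 2.09426937e-17] [ 0.83530847  0.4627521  -0.55421307  1.96379441  0.33211021  0.804181
  0.96898594] [ 0.55262367  0.38952363 -1.06828103]
```

Wrist views 0 and 1 had the same yaw, because the arm took the equivalent half turn. Later looks from other yaws will check the bias. Now the roll grasp.

```bash
python3 - <<'E'
from h import *
Q=q(np.radians(140))
servo_line([.4411,-.2545,.013],Q,feed=.12); sleep(.2)
s=observe();print(s['time_s'],s['eef_pos'],s['contact_force'])
gripper_to(.05)
s=observe();print(s['time_s'],s['opening'],s['finger_force'])
servo_line([.4411,-.2545,.14],Q,feed=.15)
move_to([.5540,.0253,.155],Q); sleep(.4)
s=observe();print(s['time_s'],s['eef_pos'],s['opening'],s['finger_force'],s['contact_force'])
g,p,mk,im,c=look(.172,.195,(.554,.0253),.05,'held')
print(len(g),np.percentile(p[mk][:,2],[5,50,95]) if len(g) else 0)
z=p[...,2]; near=np.hypot(p[...,0]-.554,p[...,1]-.0253)<.045
hist=np.histogram(z[near&(z>.1)],bins=np.arange(.1,.26,.005));print(list(zip(np.round(hist[1],3),hist[0])))
np.savez('held.npz',p=p,im=im)
E
```

```text
8.4583 [ 0.44152773 -0.25477335  0.01368252] [ 0.10804642 -0.81997509  0.55904257]
9.0083 0.06489388881712548 30.000275233760476
11.5667 [0.55399587 0.02471668 0.15501949] 0.06492846415286672 29.999686684459448 [-0.5103882   0.1881118  -1.26711411]
7825 [0.17498884 0.18174842 0.19011499]
[(np.float64(0.1), np.int64(0)), (np.float64(0.105), np.int64(0)), (np.float64(0.11), np.int64(0)), (np.float64(0.115), np.int64(0)), (np.float64(0.12), np.int64(0)), (np.float64(0.125), np.int64(0)), (np.float64(0.13), np.int64(0)), (np.float64(0.135), np.int64(1)), (np.float64(0.14), np.int64(240)), (np.float64(0.145), np.int64(392)), (np.float64(0.15), np.int64(455)), (np.float64(0.155), np.int64(537)), (np.float64(0.16), np.int64(536)), (np.float64(0.165), np.int64(544)), (np.float64(0.17), np.int64(557)), (np.float64(0.175), np.int64(609)), (np.float64(0.18), np.int64(5842)), (np.float64(0.185), np.int64(312)), (np.float64(0.19), np.int64(330)), (np.float64(0.195), np.int64(349)), (np.float64(0.2), np.int64(280)), (np.float64(0.205), np.int64(178)), (np.float64(0.21), np.int64(242)), (np.float64(0.215), np.int64(287)), (np.float64(0.22), np.int64(329)), (np.float64(0.225), np.int64(399)), (np.float64(0.23), np.int64(1201)), (np.float64(0.235), np.int64(5382)), (np.float64(0.24), np.int64(1527)), (np.float64(0.245), np.int64(1918)), (np.float64(0.25), np.int64(1421))]
```

View pics/held.png

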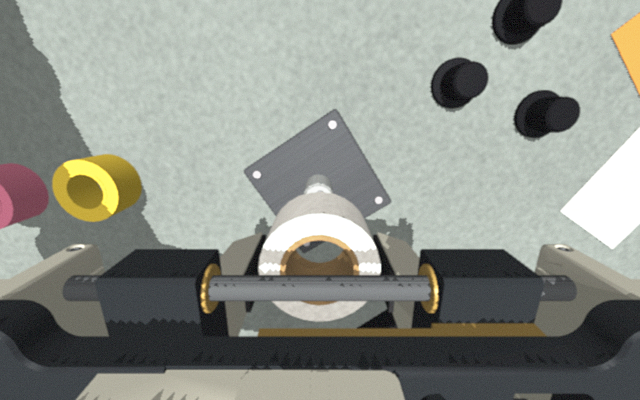

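The held roll's top is at about (320,255). It hangs level between the fingers. I'll compute its offset in the hand and then lower it.

```bash
python3 - <<'E'
from h import *
Q=q(np.radians(140)); H=np.array([.5540,.0253])
a=np.load('held.npz');p,im=a['p'],a['im']
m=(abs(p[...,2]-.182)<.0025)&(im.min(-1)>110)&(np.hypot(p[...,0]-.554,p[...,1]-.0253)<.045)
c,r=cv2.minEnclosingCircle(p[m][:,:2].astype(np.float32))
s=observe(); off=np.array(c)-s['eef_pos'][:2]; print('n',m.sum(),c,r,'offset',off)
if .029<r<.035 and np.hypot(*off)<.006:
    T=H-off
    servo_line([*T,.098],Q,feed=.15); sleep(.2)
    e=observe()['eef_pos']; T2=T+(T-e[:2]); print(T,e)
    F=[]
    for z in (.07,.05,.04,.032,.027,.025):
        servo_line([*T2,z],Q,feed=.06); s=observe(); F.append(np.round([s['eef_pos'][2],*s['contact_force']],3))
        if abs(s['contact_force'][2])>12: break
    print(np.array(F),s['time_s'])
E
```

```text
n 5411 (0.5466663837432861, 0.03146873041987419) 0.04388236999511719 offset [-0.00733631  0.00656263]
```

```bash
python3 - <<'E'
from h import *
from scipy.optimize import least_squares
a=np.load('held.npz');p,im=a['p'],a['im'];e=np.array([.55399587,.02471668])
m=(abs(p[...,2]-.182)<.0025)&(im.min(-1)>90)
n,l,st,_=cv2.connectedComponentsWithStats(cv2.morphologyEx(m.astype(np.uint8),cv2.MORPH_OPEN,np.ones((5,5))))
k=1+st[1:,4].argmax();print(st[k]); Q=p[l==k][:,:2]-e
yaw=np.radians(140);t=np.stack([np.cos(yaw)*Q[:,0]+np.sin(yaw)*Q[:,1],np.sin(yaw)*Q[:,0]-np.cos(yaw)*Q[:,1]],1) # tool x,y
ang=np.degrees(np.arctan2(t[:,1],t[:,0])); r=np.hypot(*t.T)
B=[];C=[]
for b in range(-180,180,10):
    s=(ang>=b)&(ang<b+10)
    if s.sum()>15: i=np.argmax(r*s);B.append([*t[i]]);C.append((b,round(r[s].max()*1e3,1),round(r[s].min()*1e3,1)))
print(C)
for R0,idx in((.032,1),(.018,2)):
    sel=[c for c in C if abs(c[idx]/1e3-R0)<.005]
    A=np.radians([c[0]+5 for c in sel]);rr=np.array([c[idx]for c in sel])/1e3;P=np.stack([rr*np.cos(A),rr*np.sin(A)],1)
    f=least_squares(lambda x:np.hypot(*(P-x[:2]).T)-R0,[0,0],loss='soft_l1',f_scale=.001);print(R0,len(sel),'tool xy',f.x)
E
```

```text
[ 258  213  124   62 3966]
[(-100, np.float64(31.1), np.float64(19.8)), (-90, np.float64(31.0), np.float64(17.0)), (-80, np.float64(30.5), np.float64(17.4)), (-70, np.float64(30.5), np.float64(19.2)), (-60, np.float64(30.7), np.float64(19.4)), (-50, np.float64(31.1), np.float64(17.0)), (-40, np.float64(31.5), np.float64(17.1)), (-30, np.float64(31.7), np.float64(17.2)), (-20, np.float64(31.7), np.float64(17.2)), (-10, np.float64(32.1), np.float64(17.6)), (0, np.float64(32.4), np.float64(17.8)), (10, np.float64(32.6), np.float64(18.6)), (20, np.float64(32.9), np.float64(18.5)), (30, np.float64(32.9), np.float64(18.5)), (40, np.float64(33.0), np.float64(18.7)), (50, np.float64(33.0), np.float64(20.3)), (60, np.float64(33.2), np.float64(21.4)), (70, np.float64(33.1), np.float64(19.7)), (80, np.float64(34.0), np.float64(19.4)), (90, np.float64(33.9), np.float64(21.6))]
0.032 20 tool xy [0.00017389 0.00140565]
0.018 20 tool xy [8.60216894e-05 1.23950653e-03]
```

The camera sees the roll centre +1.3 mm along tool y, although gripping centres it, so that is wrist-camera bias. Correcting holder (measured at the same yaw) by the same offset cancels it. Lowering now.

```bash
python3 - <<'E'
from h import *
Q=q(np.radians(140)); H=np.array([.5540,.0253])
off=(R.from_quat(Q).as_matrix()@[.0001,.0013,0])[:2]; T=H-off
servo_line([*T,.098],Q,feed=.15); sleep(.2)
e=observe()['eef_pos']; T2=T+(T-e[:2]); print(T,e)
F=[]
for z in (.07,.05,.04,.032,.027,.025):
    servo_line([*T2,z],Q,feed=.06); s=observe(); F.append(np.round([*s['eef_pos'],*s['contact_force']],4))
    if abs(s['contact_force'][2])>10: break
print(np.array(F),s['time_s'])
E
```

```text
[0.55324098 0.02423986] [0.55399405 0.02446562 0.09908146]
[[ 0.5524  0.0241  0.0698  0.1616  0.1217 -1.0396]
 [ 0.5522  0.0241  0.0496  0.3654  0.1721 -1.4664]
 [ 0.5521  0.0239  0.0396  0.6213  0.4561 -0.914 ]
 [ 0.5522  0.0239  0.0316 -0.0338  0.6019 -0.6809]
 [ 0.5523  0.0239  0.0267  0.1853  0.0437 -1.3333]
 [ 0.5527  0.0241  0.0251  0.2392 -0.238  -0.1916]] 14.55
```

Nothing but light forces on the way down, so the roll went on. I'll release it, retreat, and re-measure the stud.

```bash
python3 - <<'E'
from h import *
Q=q(np.radians(140)); H=np.array([.5540,.0253])
gripper_to(.09)
servo_line([.5532,.0242,.20],Q,feed=.2); sleep(.5)
e=observe();print(e['eef_pos'],e['time_s'])
g,p,mk,im,c=look(.045,.056,H,.05,'placed')
m=mk&(im.min(-1)>110)
rt=p[(abs(p[...,2]-.052)<.003)&(np.hypot(p[...,0]-H[0],p[...,1]-H[1])<.045)]
print('roll top',np.median(rt[:,2]),cv2.minEnclosingCircle(rt[:,:2].astype(np.float32)))
st=p[(p[...,2]>.0755)&(p[...,2]<.085)&(np.hypot(p[...,0]-H[0],p[...,1]-H[1])<.02)];print('tip',st.mean(0),len(st))
pl=p[(p[...,2]>.008)&(p[...,2]<.016)&(np.hypot(p[...,0]-H[0],p[...,1]-H[1])<.1)];print('plate',cv2.minAreaRect(pl[:,:2].astype(np.float32)))
cv2.imwrite('pics/placedc.png',cv2.resize(im[120:240,240:400],(640,480),interpolation=2))
# to cap hover
gripper_to(.07)
move_to([.6425,.2465,.15],Q); sleep(.5)
e=observe();print(e['eef_pos'],e['time_s'])
g,p,mk,im,c=look(.032,.042,(.6425,.2465),.03,'cap')
print('cap top',np.median(g[:,2]),cv2.minEnclosingCircle(g[:,:2].astype(np.float32)),len(g))
E
```

```text
[0.5531436  0.02423309 0.19984763] 16.7083
roll top 0.05185856232489411 ((0.5536444187164307, 0.02528941072523594), 0.0320919044315815)
tip [0.55377926 0.02574816 0.07795622] 101
plate ((0.5539926290512085, 0.025264922529459), (0.12022103369235992, 0.11978282034397125), 82.81365966796875)
[0.6425621  0.24621105 0.15017758] 18.7917
cap top 0.03563099059986277 ((0.6434295177459717, 0.250398725271225), 0.016148244962096214) 774
```

View pics/placedc.png

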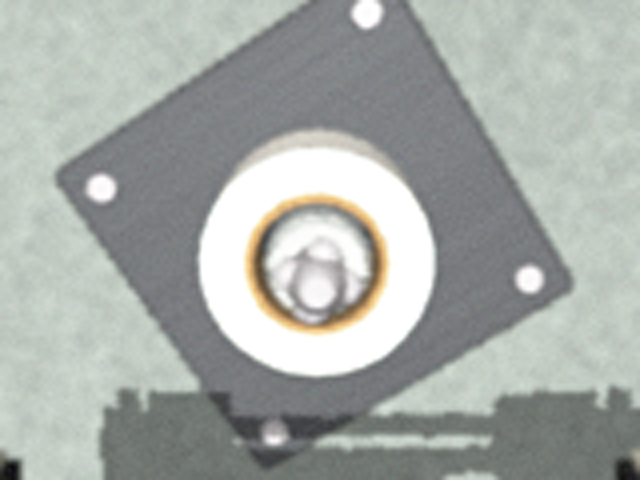

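The roll lies on the plate around the spindle, with its top at 52 mm. The cap measures (0.6434, 0.2504), or (0.6426, 0.2494) with the bias removed, and its top is at 36 mm. Grasping it now.

```bash
python3 - <<'E'
from h import *
Q=q(np.radians(140)); C=[.6426,.2494]
servo_line([*C,.03],Q,feed=.15); servo_line([*C,.0085],Q,feed=.05); sleep(.2)
s=observe();print(s['time_s'],s['eef_pos'],s['contact_force'])
gripper_to(.02); s=observe();print(s['time_s'],s['opening'],s['finger_force'],s['eef_pos'])
servo_line([*C,.14],Q,feed=.15)
move_to([.5532,.0242,.14],Q); sleep(.6)
s=observe();e=s['eef_pos'];print(s['time_s'],e,s['opening'],s['finger_force'],s['contact_force'])
im,d,c=cam('wrist');p=pts(c,d);np.savez('heldcap.npz',p=p,im=im,e=e)
cv2.imwrite('pics/heldcap.png',cv2.resize(im[160:340,200:440],(800,600),interpolation=2))
t=(p-e)@R.from_quat(Q).as_matrix()
m=(np.abs(t[...,0])<.02)&(np.abs(t[...,1])<.017)&(t[...,2]<0)&(t[...,2]>-.05)
print(np.histogram(t[m][:,2],bins=np.arange(-.05,.001,.004)))
k=m&(np.abs(t[...,2]+.0275)<.002); P=t[k]; print(len(P),P.min(0),P.max(0),cv2.minEnclosingCircle(P[:,:2].astype(np.float32)))
fl=(np.hypot(t[...,0],t[...,1])<.03)&(np.abs(t[...,2]-.002)<.0025);P=t[fl];print('flange',len(P),P[:,:2].max(0) if len(P) else 0,P[:,:2].min(0))
E
```

```text
20.575 [0.64278091 0.24958013 0.00882115] [ 0.60888565 -0.51776009  0.97701498]
21.2667 0.0317146459472355 30.000079907476902 [0.64259597 0.24941333 0.00850662]
23.85 [0.55322065 0.02427642 0.13999116] 0.03167388097084826 29.999824482947588 [-0.47323496 -0.92526862 -0.82950615]
(array([  49,   70,   37,   35,   36, 1490,  332,  211,  183,  162,  162,
        155]), array([-0.05 , -0.046, -0.042, -0.038, -0.034, -0.03 , -0.026, -0.022,
       -0.018, -0.014, -0.01 , -0.006, -0.002]))
1569 [-0.0025274  -0.01691727 -0.02943187] [ 0.0160853   0.01699459 -0.02550409] ((0.003693479113280773, -0.0001776479184627533), 0.017958173528313637)
flange 1071 [0.02410367 0.02335333] [ 0.00439621 -0.02049194]
```

View pics/heldcap.png

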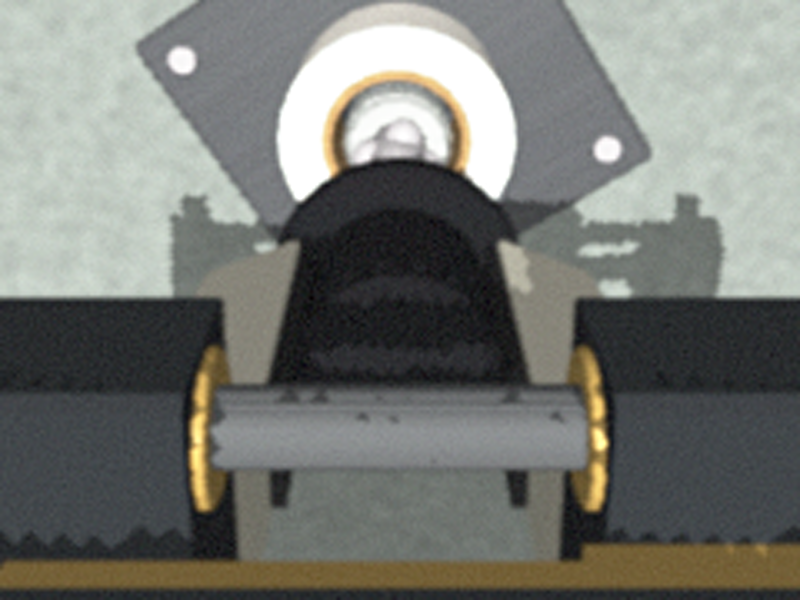

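The cap is held level at (400,270) in the crop, with its top 27.5 mm behind the TCP. Its in-hand offset is about (0.3, 1.4) mm in tool axes, and the y part is the known bias again. I'll align and press in small steps.

```bash
python3 - <<'E'
from h import *
Q=q(np.radians(140)); T=np.array([.5533,.0240])
servo_line([*T,.092],Q,feed=.1); sleep(.4)
e=observe(); f0=e['contact_force']; print(e['time_s'],e['eef_pos'],f0)
z=.092
while z>.058:
    z-=.0015; servo_line([*T,z],Q,feed=.03); s=observe(); f=s['contact_force']-f0
    print(round(z,4),np.round(s['eef_pos'],4),np.round(f,2),np.round(s['moment'],2),round(s['opening'],4))
    if f[2]>16 or np.hypot(f[0],f[1])>8: break
print(s['time_s'])
E
```

```text
24.9333 [0.55347741 0.02398432 0.09229712] [ 0.08194775  0.13976186 -1.18781919]
0.0905 [0.5532 0.0239 0.0904] [-0.47  0.06  0.99] [ 0.03 -0.17  0.02] 0.0319
0.089 [0.5532 0.024  0.0889] [0.33 0.93 0.57] [ 0.   -0.14  0.02] 0.0315
0.0875 [0.5532 0.024  0.0874] [-0.44  0.83  0.63] [ 0.07 -0.13 -0.03] 0.0319
0.086 [0.5532 0.024  0.0859] [-0.02 -0.35  0.53] [ 0.01 -0.15  0.  ] 0.0317
0.0845 [0.5532 0.024  0.0844] [-0.21 -0.42  1.73] [ 0.08 -0.1   0.  ] 0.0322
0.083 [0.5532 0.024  0.0829] [0.57 0.39 0.69] [ 0.04 -0.13  0.01] 0.032
0.0815 [0.5532 0.024  0.0814] [-0.19 -0.13  0.88] [ 0.11 -0.16 -0.07] 0.0316
0.08 [0.5534 0.0241 0.0801] [-0.16  0.08  2.81] [ 0.06 -0.06  0.01] 0.0318
0.0785 [0.5537 0.0242 0.0789] [-1.2  -0.23  6.42] [ 0.11 -0.01 -0.01] 0.0315
0.077 [0.5534 0.0241 0.0771] [-0.48 -0.04  5.96] [0.12 0.04 0.02] 0.0315
0.0755 [0.5531 0.024  0.0752] [ 0.06  0.71 -0.63] [ 0.19 -0.26  0.  ] 0.0313
0.074 [0.5531 0.0239 0.0737] [-0.05  0.32 -0.68] [ 0.15 -0.22 -0.07] 0.0317
0.0725 [0.5531 0.0239 0.0723] [-0.17  0.26 -0.94] [ 0.21 -0.16 -0.03] 0.0315
0.071 [0.553  0.0239 0.0707] [ 0.28  0.66 -2.54] [ 0.2  -0.23 -0.  ] 0.0316
0.0695 [0.5528 0.0239 0.069 ] [-0.45  0.68 -6.31] [ 0.21 -0.18 -0.02] 0.0313
0.068 [0.5529 0.0239 0.0674] [  1.47   0.87 -10.74] [ 0.27 -0.34 -0.02] 0.0316
0.0665 [0.553  0.0239 0.0663] [ 0.05  0.2  -8.1 ] [ 0.21 -0.22  0.06] 0.0319
0.065 [0.5539 0.024  0.0655] [-0.87  0.73 -0.87] [ 0.05 -0.12  0.06] 0.0316
0.0635 [0.554  0.0241 0.0643] [-1.76 -0.52  6.44] [-0.03  0.15  0.03] 0.0316
0.062 [0.5541 0.0241 0.0641] [-6.38 -1.45 23.46] [-0.43  1.34 -0.  ] 0.0314
29.9333
```

The cap clicked at TCP 75 mm, then met a hard stop at 64 mm. Now I'll check that the press is steady and the cap is fully seated.

```bash
python3 - <<'E'
from h import *
sleep(.5)
s=observe();print(s['eef_pos'],s['contact_force'],s['opening'],s['finger_force'],s['time_s'])
servo_line([.5536,.0240,.0614],q(np.radians(140)),feed=.03); sleep(.8)
s=observe();print(s['eef_pos'],s['contact_force'],s['opening'],s['finger_force'],s['time_s'])
im,d,c=cam('scene');a=cv2.resize(im[170:290,285:445],(400,300),interpolation=2)
im,d,c=cam('side');b=cv2.resize(im[150:270,260:420],(400,300),interpolation=2)
w,d,c=cam('wrist');p=pts(c,d);t=(p-s['eef_pos'])@R.from_quat(s['orientation']).as_matrix()
P=p[(abs(t[...,0]-.007)<.009)&(abs(t[...,1])<.012)&(abs(t[...,2]+.0275)<.006)];print('cap top z',np.median(P[:,2]),len(P))
fl=p[(np.hypot(t[...,0],t[...,1])<.0225)&(t[...,0]>.0175)&(abs(t[...,2])<.008)];print('flange top z',np.median(fl[:,2]) if len(fl) else 0,len(fl))
cv2.imwrite('pics/final.png',np.vstack([np.hstack([a,b]),np.hstack([cv2.resize(w[140:290,220:420],(400,300)),cv2.resize(w,(400,300))])]))
E
```

```text
[0.55415736 0.02409029 0.06415062] [-5.73113696 -2.28288682 21.3333486 ] 0.031620193709753566 30.013441890478134 30.4333
[0.55424151 0.02406992 0.06410168] [-9.12778623 -3.1895052  30.37505663] 0.031743836796917016 30.0211229827255 31.4833
cap top z 0.09150713625887859 1486
flange top z 0.061845260019339876 252
```

View pics/final.png

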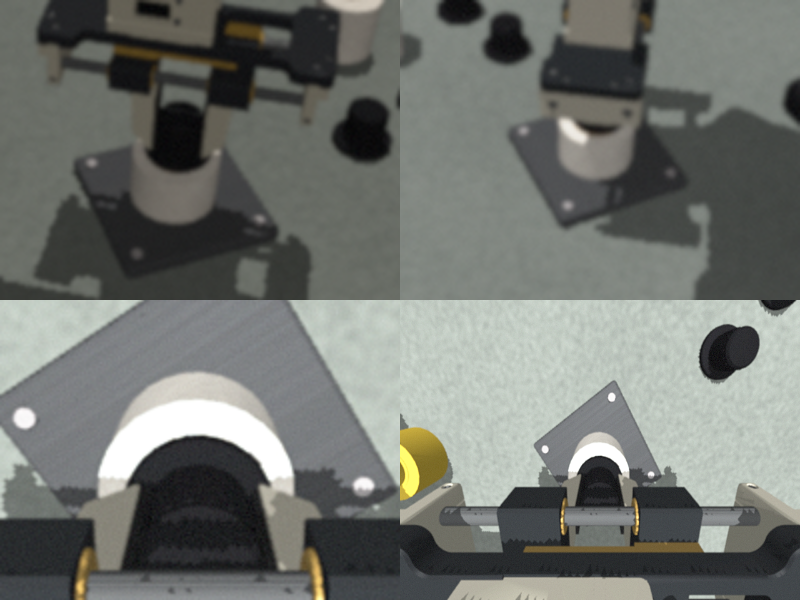

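The pictures show the cap seated just above the roll, with the fingers on it and the roll flat on the plate. The cap's top is at 91.5 mm and its flange top at 61.8 mm, so it is home on the shoulder, held steadily at 30 N.

```bash
python3 -c "
from station import *
print(job_done())"
```

```text
the job is handed in; nothing more can be done
None
```

The job is handed in: the label roll lies on the base plate, and the cap (the one farthest from the base) clicked on and sits home on the shoulder, still gripped and pressed down at about 30 N; the robot's clock read about 31.6 s, and the till roll and noodle cup were not touched.

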